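# Clear the code reader and hold a sample tube over its window

## Task

Someone left the round white tin on the window of the code reader: take it off and lay it flat in the open drawer of the small cabinet. Then pull the red-capped sample tube out of the rack, carry it over the bottles and hold it upright, centred above the reader's window with its lower end about one centimetre above the glass, never touching the reader with it. Finish like that, holding the tube still in the gripper, and do not disturb the bottles, the other tubes or the other glassware.

Things in the scene. Friction and masses are not known exactly. Their poses are not given: they have to be found in the camera images.
- window (a point): centre of the reader's window, on the glass; the tube's target. The reader is a fixed grey box with a black top plate, 104 x 124 mm, flat top 30 mm above the work surface; on it a metal rim 42 mm across stands 3 mm proud round the green glass window, whose surface is at z = 33 mm. Axes: the reader's, z up, x along its 104 mm side.
- reader: the same fixed reader box; origin at the centre of its underside on the work surface. Behind it and to the right stands a big white instrument, 0.3 m tall, that fills x > 0.60 m between y = 0 and -0.37 m: swing the gripper past it on the near side or above.
- tin: flat round white tin, 60 mm across, 22 mm high, about 60 g, lying on the rim of the reader's window, within 3 mm of its centre, underside at z = 33 mm (3 mm above the reader's flat top). Origin: centre of its underside, z up.
- drawer_floor (a point): point on the open drawer's floor, z = 22 mm. x points into the cabinet, y across the drawer, z up. Inside, the drawer reaches x = -45 to +89 and y = -69 to +69 mm from here; walls 36 mm high over the floor, front panel 46 mm (top at z = 68 mm). The cabinet covers what lies beyond x = +43 to +63 mm (varies); the tin fits in from above at this point.
- cabinet: small fixed white cabinet, 180 x 180 x 80 mm, top at z = 80 mm, on the right, turned towards the robot, with one grey-fronted drawer (round knob) that stands open by 95 to 115 mm, slides with about 1 N of friction and need not be moved. Origin: centre of its underside; its front faces its -x.
- rack: blue test-tube rack, fixed, 62 x 171 x 61 mm with two rows of six holes, long side (its y) pointing roughly away from the robot; three tubes stand in one row, the one on the side of its +x, farther from the bottles, 54 mm apart. Top of the rack 61 mm above the work surface. Behind its far end stands a beige box 150 mm tall (x > 0.59 m). Origin: centre of its underside; x across, y along it.
- tube_red: sample tube with a red cap, body 16 mm in diameter, cap 18 mm; it grips as a plain cylinder 15.6 mm across from the underside up to 90 mm. About 18 g. Pinch it above the rack, fingers closing along the rack's x, and pull straight up (60 mm to clear). 98 mm tall, stands loose in the rack with its underside 3 mm above the rack's underside. Origin: centre of its underside, z up along the tube.
- tube_yellow: the same kind of tube with a yellow cap; must stay in its hole. 98 mm tall, stands loose in the rack with its underside 3 mm above the rack's underside. Origin: centre of its underside, z up along the tube.
- tube_green: the same kind of tube with a green cap; must stay in its hole. 98 mm tall, stands loose in the rack with its underside 3 mm above the rack's underside. Origin: centre of its underside, z up along the tube.
- acid_bottle: white bottle with a blue cap, 60 mm across, 125 mm tall; stands loose in the row of three bottles that separates the rack from the reader (the three may have changed places); must not be disturbed. Origin: centre of its underside, z up.
- amber_bottle: brown bottle with a black cap, 55 mm across, 115 mm tall; stands loose in the row of three bottles that separates the rack from the reader (the three may have changed places); must not be disturbed. Origin: centre of its underside, z up.
- buffer_bottle: white bottle with a red cap, 52 mm across, 110 mm tall; stands loose in the row of three bottles that separates the rack from the reader (the three may have changed places); must not be disturbed. Origin: centre of its underside, z up.
- glass_beaker: loose glass beaker, 64 mm across, 70 mm tall, left of the rack; must not be disturbed. Origin: centre of its underside.
- petri_dish: loose whitish petri dish, 71 mm across, 14 mm high, beyond the reader; must not be disturbed. Origin: centre of its underside.
Not all that is in view belongs to the job. Several things have the shape of the tin; the one meant has the colours described above.

How it is judged:
By the outcome, as a careful person would: the job done as asked, in the order asked, and still so for the second after the job is handed in, while the arm keeps its last pose, push and grip.
It also fails if it takes over 61 s, if anything falls off the work surface, if the arm or the gripper's body presses on something with over 40 N, if the wrist force passes 120 N, or if a joint passes its speed limit or range.

## Robot

A 6-joint arm with a two-finger parallel gripper is mounted at the origin on a cart in front of the work surface, level with it; the furniture and walls round the work are solid. World frame = base frame: x ahead of the robot, y to its left, z up, the work surface at z = 0. Lengths are in mm, angles in rad, forces in N, time in s.
With the tool pointing down it reaches from about 275 to 825 mm from the base axis. Payload 5.2 kg.
Tool frame: the origin (TCP) lies at the very end of the fingers, on their centre line; the grasp point (between the pads) lies 19 mm behind it; z points along the fingers, y is the line along which they close (so a half turn about z gives the same grasp; the last joint's range is limited). The gripper opens to 93 mm and grips with 3 to 60 N. Pads are 15 mm wide; open, the fingers measure 128 mm over their backs; the gripper's body (75 mm by 188 mm) begins 65 mm behind the grasp point.
Start: joints at [-1.387, 0.259, 1.535, -0, 1.348, -0.203], TCP at [207.495, -509.363, 218.653] pointing down, gripper open.
Joint ranges: [-3.14, 3.14], [-0.91, 2.08], [0.19, 2.58], [-1.22, 4.36], [0.22, 2.71], [-3.12, 3.12]. Speed limits (rad/s): [2.57, 2.57, 3.14, 3.14, 3.14, 3.14].

## Interface

Orientations are given as [roll, pitch, yaw] about the fixed x, y, z axes, in that order (R = Rz(yaw) Ry(pitch) Rx(roll)).
In Python, from bench import robot gives the robot as it stands. The module is installed in compiled form; this text tells all that it offers. Calls block until the motion is done:
- robot.move_ptp(position, orientation): joint-space move of the TCP to a pose.
- robot.move_linear(position, ori=None, speed=150, f_stop=None): straight line of the TCP; ori=None keeps the orientation; speed is the mean speed in mm/s. With f_stop (N) it stops when the force on the tool has changed by that much, and returns True; else False.
- robot.move_j(angles): joint-space move.
- robot.move_gripper(opening): opening from 0.0 (shut) to 1.0 (fully open); the grip force is fixed at half the most; returns when the fingers have stopped.
- robot.sleep(seconds).
- robot.inverse_kinematics(position, orientation): joint angles nearest the present ones, or None.
- robot.get_image(name): name is "scene" or "side" or "wrist"; returns a dict with "img" (384x512x3 uint8, blue, green, red), "fovy" (degrees; the focal length in pixels is half the picture's height over the tangent of half this angle, whatever the lens; pixels are square), "cx", "cy" (the principal point, pixels), "eye" and "orientation" of the camera in the world. Camera axes: x right, y down, z forward; pixel columns grow to the right and rows downward; lengths in mm; the calibration is good to about 2 mm. A picture is of the moment at which its call begins. There is no depth.
A pose or a line that the arm cannot do raises robot.MotionError and nothing moves.
- robot.hand_in(): hands the job in; it is judged then, once.
Readings, each from a call of its own:
- robot.current_t(): time.
- robot.current_qpos(): joint angles.
- robot.current_joint_vel(): joint speeds.
- robot.current_joint_efforts(): joint torques, N m.
- robot.current_tcp_pos(): TCP position.
- robot.current_eef_rot(): TCP orientation.
- robot.current_contact_force(): force on the tool from outside, world axes, zero at the start.
- robot.current_ft_torque(): the same for the moment, N m.
- robot.current_gripper_width(): opening from 0.0 (shut) to 1.0 (fully open).
- robot.current_finger_force(): force on a finger pad.
Only numpy, scipy, OpenCV 4.12 (cv2) and the standard library are available. Lean on these libraries where they do the work, as an engineer would, in place of code of your own. Each camera call takes 0.05 s, during which the arm holds its last target. There are 200 camera calls.

## Working session

There is one attempt and no reset: what is moved stays moved. The work goes in short steps, each a Python script; the robot and the scene stay as the last script left them, time stands still between calls to the robot, and variables do not carry over. Pictures are saved under pics/ and viewed, at most 11 in all, crops included, and the job is handed in when it is done.

```bash
mkdir -p pics
cat > h.py <<'E'
import numpy as np, cv2
from scipy.spatial.transform import Rotation as R
from bench import robot
def rot(o):
    o=np.array(o,float)
    if o.shape==(3,3): return o
    return R.from_euler('xyz',o).as_matrix()
def ray(c,u,v):
    f=384/2/np.tan(np.radians(c['fovy'])/2)
    d=rot(c['orientation'])@np.array([(u-c['cx'])/f,(v-c['cy'])/f,1]); return np.array(c['eye'],float),d/np.linalg.norm(d)
def atz(c,u,v,z):
    e,d=ray(c,u,v); return e+d*(z-e[2])/d[2]
def proj(c,p):
    f=384/2/np.tan(np.radians(c['fovy'])/2)
    q=rot(c['orientation']).T@(np.array(p,float)-np.array(c['eye'])); return np.array([c['cx']+f*q[0]/q[2],c['cy']+f*q[1]/q[2]])
def tri(obs):
    A=np.zeros((3,3));b=np.zeros(3);L=[]
    for c,u,v in obs:
        e,d=ray(c,u,v);P=np.eye(3)-np.outer(d,d);A+=P;b+=P@e;L.append((P,e))
    x=np.linalg.solve(A,b); return x,[round(float(np.linalg.norm(P@(x-e))),1) for P,e in L]
E
python3 - <<'E'
from h import *
import pickle
C={n:robot.get_image(n) for n in("scene","side","wrist")}
pickle.dump(C,open('c0.pkl','wb'))
for n,c in C.items(): print(n,c['fovy'],c['cx'],c['cy'],np.round(c['eye']),c['orientation'])
print(robot.current_eef_rot(),robot.current_t())
for n in("scene","side"): cv2.imwrite(f'pics/{n}0.png',cv2.resize(C[n]['img'],(800,600),interpolation=cv2.INTER_CUBIC))
E
```

```text
scene 50.504297037889984 253.18053023899438 183.91697358216402 [  65. -951.  785.] [-2.16883586  0.00220759 -0.43751948]
side 47.94529996270835 256.63536913102774 191.25326338993065 [ 146. 1114.  848.] [-2.18359218 -0.01521034 -2.78184271]
wrist 60.64529714059357 252.87112967505 187.33790044659807 [ 276. -481.  383.] [ 2.87252110e+00  1.52529790e-03 -1.18461779e+00]
[-3.14018950e+00 -2.98361762e-04  3.86810588e-01] 0.15
```

View pics/scene0.png

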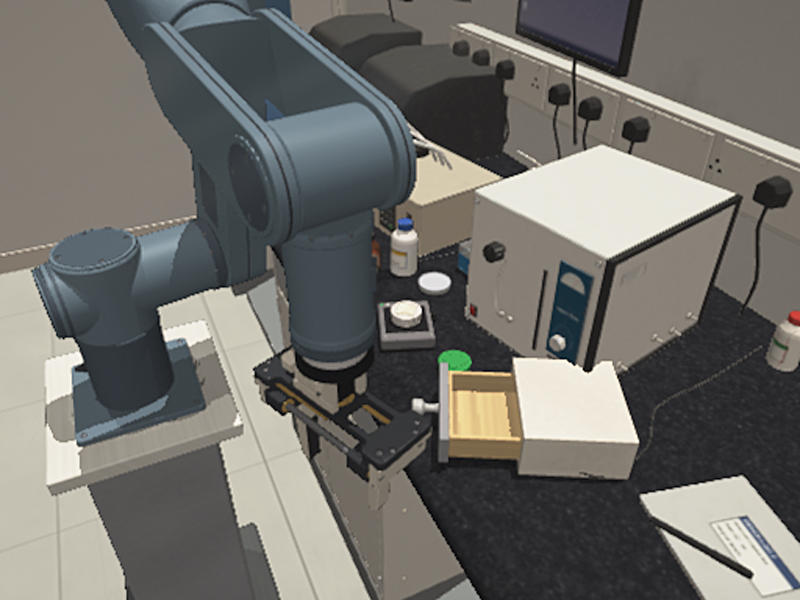

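View pics/side0.png

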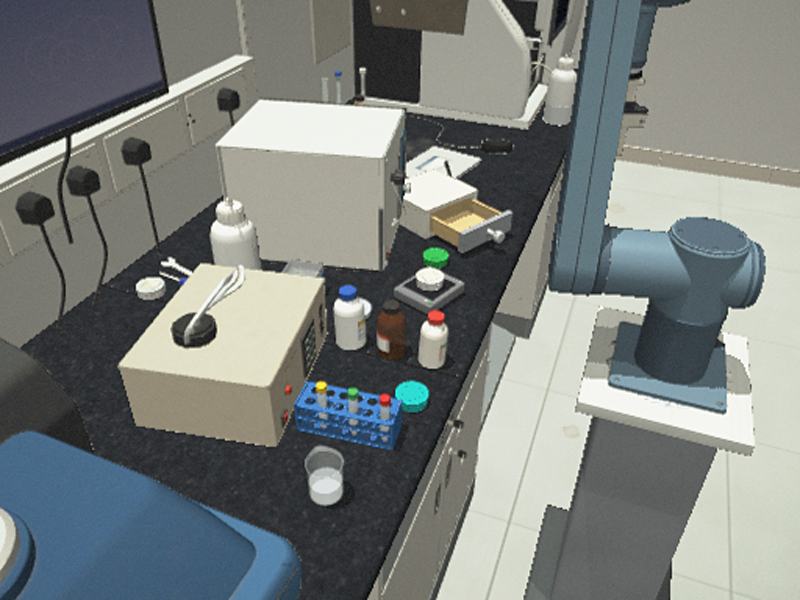

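Scene view: the white tin sits on the reader at (406,312), a green tin at (455,360) and the petri dish at (434,283). The drawer interior is about (485,412). Side view: white tin on the reader (430,278), green lid (435,257), teal lid (411,395), another white tin far off (150,288), and the red tube cap (385,399). The target is the white one on the reader.

Run:
```python
from h import *
import pickle
C=pickle.load(open('c0.pkl','rb'));k=.64
S,D=C['scene'],C['side']
print('tin top',tri([(S,406*k,307*k),(D,430*k,273*k)]))
for n,u,v in(('red',385,397),('green',353,392),('yel',321,385)): print(n,atz(D,u*k,v*k,101).round())
for n,u,v,h in(('acid',348,291,125),('amber',391,305,115),('buf',436,315,110),('petri',355,308,10)): print(n,atz(D,u*k,v*k,h).round())
for u,v,z in((440,365,68),(440,460,68),(452,373,58),(521,375,58),(515,458,58),(450,458,58),(512,362,80),(615,365,80),(637,470,80),(518,470,80)): print('drw',u,v,atz(S,u*k,v*k,z).round())
im=S['img'][185:225,235:285]; im2=D['img'][160:200,250:300]
a=cv2.resize(np.hstack([im,im2]),None,fx=8,fy=8,interpolation=cv2.INTER_CUBIC);cv2.imwrite('pics/crop_tin.png',a)
for p in ([380,-150,420],[420,-200,420]):
  print(robot.inverse_kinematics(p,[np.pi,0,0.387]),robot.inverse_kinematics(p,[np.pi,0,0]))
```

```text
tin top (array([505.69146967, -54.32227581,  59.16786341]), [0.3, 0.3])
red [437. 380. 101.]
green [490. 388. 101.]
yel [545. 392. 101.]
acid [600. 160. 125.]
amber [513. 160. 115.]
buf [427. 152. 110.]
petri [632.  61.  10.]
drw 440 365 [ 479. -241.   68.]
drw 440 460 [ 382. -421.   68.]
drw 452 373 [ 494. -257.   58.]
drw 521 375 [ 597. -311.   58.]
drw 515 458 [ 487. -457.   58.]
drw 450 458 [ 401. -417.   58.]
drw 512 362 [ 585. -297.   80.]
drw 615 365 [ 736. -377.   80.]
drw 637 470 [ 615. -562.   80.]
drw 518 470 [ 466. -492.   80.]
[-6.50614703e-01 -6.68974332e-02  1.42292303e+00 -4.44089210e-16
  1.78556705e+00  5.33181624e-01] [-6.50614703e-01 -6.68974332e-02  1.42292303e+00 -4.44089210e-16
  1.78556705e+00  9.20181624e-01]
[-6.84913998e-01  4.26829381e-02  1.31499458e+00 -4.44089210e-16
  1.78391513e+00  4.98882329e-01] [-6.84913998e-01  4.26829381e-02  1.31499458e+00 -4.44089210e-16
  1.78391513e+00  8.85882329e-01]
```

View pics/crop_tin.png

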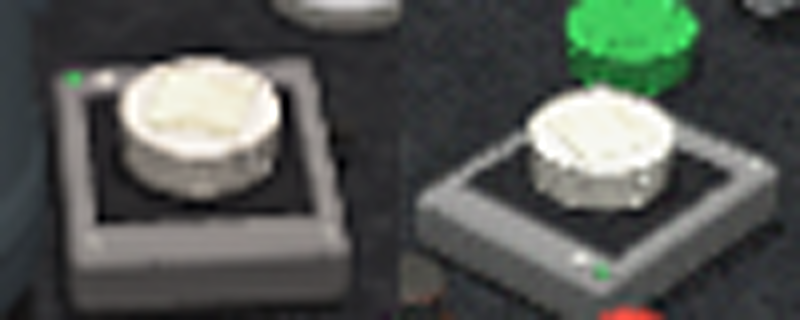

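The crop confirms the white tin is centred on the reader (green LED at the corner). Next: two wrist views of the reader and drawer from above.

Run:
```python
from h import *
import pickle
W=[]
for p in ([370,-220,400],[410,-90,330]):
    robot.move_ptp(p,[np.pi,0,0.2]); robot.sleep(.2); W.append(robot.get_image('wrist'))
pickle.dump(W,open('w1.pkl','wb')); print(robot.current_t(),[w['eye'] for w in W])
for i,w in enumerate(W): cv2.imwrite(f'pics/w1_{i}.png',cv2.resize(w['img'],(800,600),interpolation=cv2.INTER_CUBIC))
```

```text
2.7167 [array([ 442.06742178, -206.19504522,  563.85713514]), array([482.26637039, -76.7531767 , 495.52081768])]
```

View pics/w1_0.png

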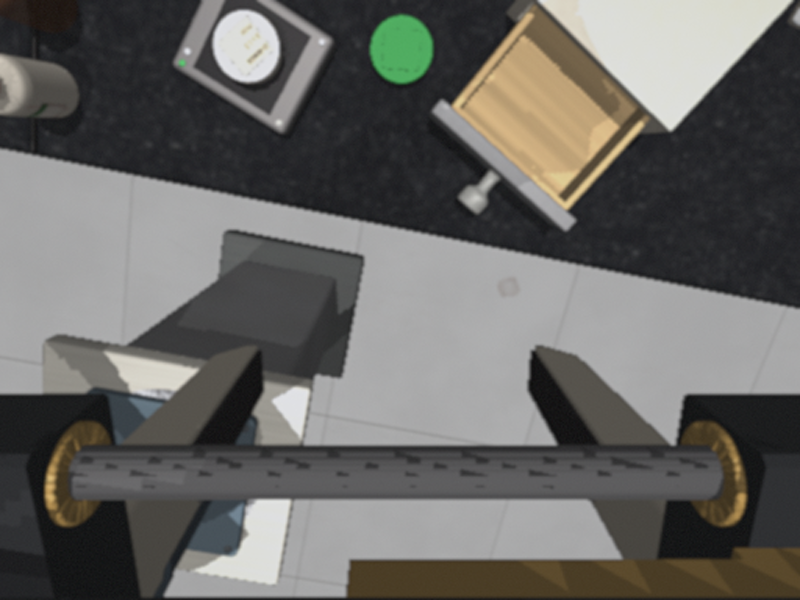

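View pics/w1_1.png

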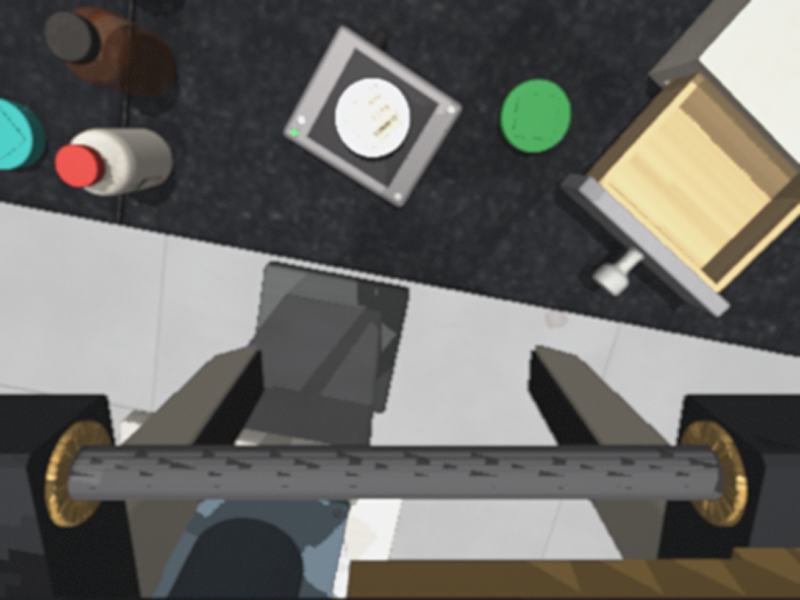

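Wrist view 1: tin top (247,46), reader corners (332,40), (284,133), (175,65), drawer front-panel top ends (435,103) and (578,215). Wrist view 2: tin top (373,117), reader corners (343,27), (461,107), (400,207), (286,134), panel ends (581,183) and (725,310), green lid (536,116).

Run:
```python
from h import *
import pickle
A,B=pickle.load(open('w1.pkl','rb'));k=.64
C=pickle.load(open('c0.pkl','rb'));S,D=C['scene'],C['side']
t=lambda n,a,b:print(n,tri([(A,a[0]*k,a[1]*k),(B,b[0]*k,b[1]*k)]))
t('tin top',(247,46),(373,117)); t('reader R',(332,40),(461,107)); t('reader bot',(284,133),(400,207)); t('reader L',(175,65),(286,134))
t('panel outer-left',(434,104),(580,184)); t('panel right',(572,229),(720,315)); t('panel in right',(577,216),(728,305))
t('knob',(473,199),(612,279))
t('in FR floor?',(567,207),(717,290))
r=[atz(B,u*k,v*k,30) for u,v in((343,27),(461,107),(400,207),(286,134))]
print(np.round(r,1),'ctr',np.mean(r,0))
print('sides',[np.linalg.norm(r[i]-r[(i+1)%4]) for i in range(4)])
for u,v in((247,46),):print(atz(A,u*k,v*k,55))
print(atz(B,373*k,117*k,55), 'scene/side', atz(S,406*k,307*k,55),atz(D,430*k,273*k,55))
for n,X,u,v,z in(('FL',A,455,106,58),('FR',A,567,207,58),('BR',A,645,115,58),('BLtop',A,530,12,58),('FL',B,602,180,58),('FR',B,717,290,58),('BL',B,690,82,58),('cabcorner',A,668,132,80),('cabcornerL',A,540,0,80),('cabL',B,700,62,80),('green',A,401,48,22)): print(n,atz(X,u*k,v*k,z).round())
```

```text
tin top (array([505.8247726 , -54.06276048,  49.98220282]), [0.0, 0.0])
reader R (array([ 530.19598368, -125.97414061,   24.79678969]), [0.1, 0.1])
reader bot (array([435.91472625, -91.58858564,  20.55455155]), [0.7, 0.7])
reader L (array([478.27005656,  18.95417615,  27.15557883]), [0.0, 0.0])
panel outer-left (array([ 488.16614631, -232.09957566,   64.32039868]), [1.2, 1.2])
panel right (array([ 401.83729512, -391.99329527,   56.34344943]), [1.2, 1.2])
panel in right (array([ 414.62135713, -389.41219707,   65.4576127 ]), [2.2, 2.2])
knob (array([ 411.84832201, -290.85112789,   46.21847362]), [0.2, 0.2])
in FR floor? (array([ 422.41617327, -381.74510916,   54.85268761]), [0.4, 0.4])
[[ 571.1  -15.8   30. ]
 [ 529.6 -125.4   30. ]
 [ 436.1  -91.    30. ]
 [ 478.3   18.4   30. ]] ctr [503.77207257 -53.47349123  30.        ]
sides [np.float64(117.18187836044824), np.float64(99.55476541463507), np.float64(117.25312143522527), np.float64(98.84834317292466)]
[505.24816518 -55.56108752  55.        ]
[505.51368424 -54.30509     55.        ] scene/side [507.84429381 -49.34827443  55.        ] [507.94150711 -60.73313235  55.        ]
FL [ 492. -252.   58.]
FR [ 423. -381.   58.]
BR [ 519. -428.   58.]
BLtop [ 582. -300.   58.]
FL [ 494. -251.   58.]
FR [ 423. -379.   58.]
BL [ 581. -297.   58.]
cabcorner [ 506. -443.   80.]
cabcornerL [ 586. -301.   80.]
cabL [ 590. -288.   80.]
green [ 537. -192.   22.]
```

Measurements agree: the tin's top centre is at (505.5,-54.5) and z≈50-55. The drawer yaw is about -0.50, with its floor point near (497,-337). The cabinet front comes out 58 mm beyond that, inside the stated 43-63. Grasping now.

Run:
```python
from h import *
import pickle
o=[np.pi,0,-0.5]; x,y=505.5,-54.5
robot.move_ptp([x,y,95],o)
print(robot.move_linear([x,y,35.5],speed=100,f_stop=6),robot.current_tcp_pos())
robot.move_gripper(0.3); print('w',robot.current_gripper_width()*93,robot.current_finger_force())
robot.move_linear([x,y,120],speed=150)
w=robot.current_gripper_width()*93; print('w',w)
robot.move_ptp([497.5,-337,120],o); robot.sleep(.2)
W=[robot.get_image('wrist'),robot.get_image('side'),robot.get_image('scene')]; pickle.dump(W,open('w2.pkl','wb'))
print(robot.current_t(),robot.current_gripper_width()*93,robot.current_tcp_pos())
ims=[W[0]['img'],W[1]['img'][130:260,220:393],W[2]['img'][170:320,220:420]]
cv2.imwrite('pics/w2.png',np.hstack([cv2.resize(i,(400,300) if j==0 else (200,300)) if 0 else cv2.resize(i,(400,300)) for j,i in enumerate(ims[:2])]))
```

```text
False [506.08686789 -54.78924291  36.2216022 ]
w 57.63930104781205 30.00032876530895
w 57.68811743595335
7.275 57.62290810015751 [ 497.91790419 -336.12121191  120.23219166]
```

View pics/w2.png

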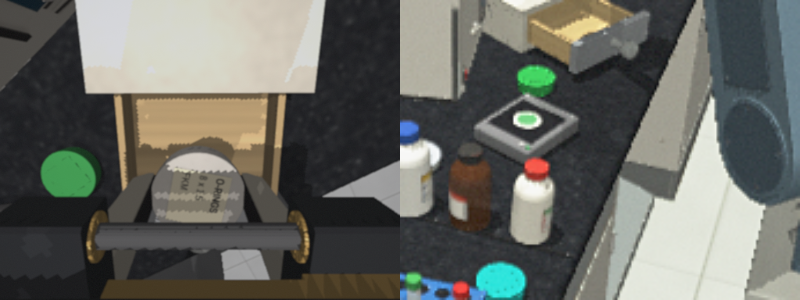

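The wrist view shows the tin held and centred laterally between the drawer walls (117..284, tin at 198). In the side view the window is now free at (527,119). Lowering the tin.

Run:
```python
from h import *
import pickle
x,y=497.5,-337
robot.move_linear([x,y,50],speed=150,f_stop=8)
print(robot.move_linear([x,y,22.5],speed=50,f_stop=4),robot.current_tcp_pos(),robot.current_contact_force())
robot.move_gripper(0.8); print(robot.current_gripper_width())
robot.move_linear([x,y,110],speed=180)
W=[robot.get_image('scene')]
# window: view from near side
for p in ([430,-60,330],[400,60,330]):
    robot.move_ptp(p,[np.pi,0,-0.35]); robot.sleep(.2); W.append(robot.get_image('wrist'))
pickle.dump(W,open('w3.pkl','wb')); print(robot.current_t())
a=cv2.resize(W[0]['img'][215:315,270:403],(400,300),interpolation=cv2.INTER_CUBIC)
for i in(1,2): cv2.imwrite(f'/tmp/w{i}.png',W[i]['img'])
b=[cv2.resize(W[i]['img'][:200],(400,156)) for i in(1,2)]
def crop(c,p,s=40):
    u,v=proj(c,p).astype(int); print('crop origin',u-s,v-s,c['img'].shape)
    return cv2.resize(c['img'][max(0,v-s):v+s,max(0,u-s):u+s],(400,300) if 0 else (300,300),interpolation=cv2.INTER_CUBIC)
r1=np.hstack([a,b[0][:,:]*1 if 0 else cv2.resize(W[1]['img'],(400,300))])
r2=np.hstack([crop(W[1],[505,-54,33]),crop(W[2],[505,-54,33]),np.zeros((300,200,3),np.uint8)])
cv2.imwrite('pics/w3.png',np.vstack([r1,r2]))
```

```text
True [ 497.30333669 -336.91707035   24.32420373] [ 0.75593857 -1.41984331  1.2742225 ]
0.803179672702861
12.0083
crop origin 189 60 (384, 512, 3)
crop origin 266 6 (384, 512, 3)
```

View pics/w3.png

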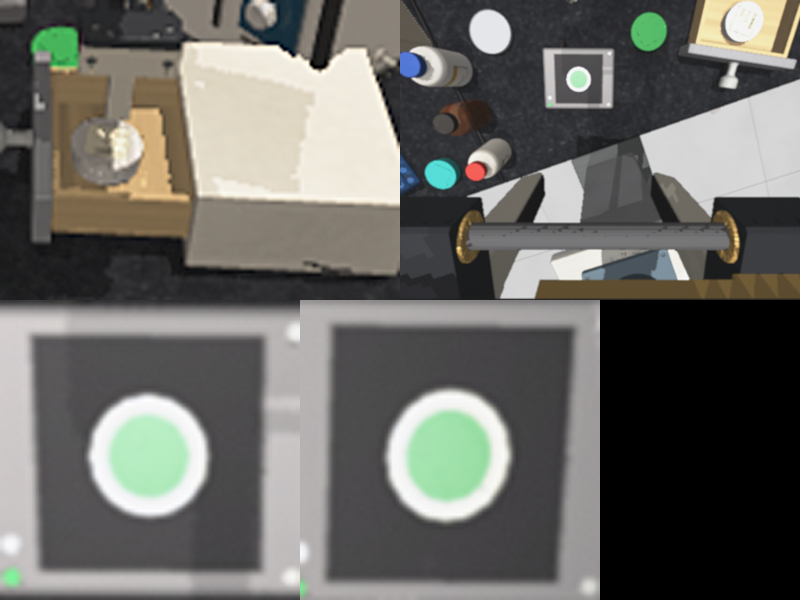

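The tin lies flat in the drawer, and the window ring centre shows clearly in both crops, at (149,456) and (448,455). Triangulating it, then two views of the rack.

Run:
```python
from h import *
import pickle
W=pickle.load(open('w3.pkl','rb'))
obs=[]
for c,o in((W[1],(189,60)),(W[2],(266,6))):
    s=c['img'][o[1]:o[1]+80,o[0]:o[0]+80]; hsv=cv2.cvtColor(s,cv2.COLOR_BGR2HSV)
    m=((hsv[...,0]>45)&(hsv[...,0]<85)&(hsv[...,1]>50)).astype(np.uint8)
    n,_,st,ce=cv2.connectedComponentsWithStats(m); i=1+st[1:,4].argmax()
    u,v=ce[i]+np.array(o); obs.append((c,u,v)); print(u,v,st[i],atz(c,u,v,33))
print('window',tri(obs))
R2=[]
for p in ([355,345,300],[375,395,300]):
    robot.move_ptp(p,[np.pi,0,0.1]); robot.sleep(.2); R2.append(robot.get_image('wrist'))
pickle.dump(R2,open('w4.pkl','wb')); print(robot.current_t())
cv2.imwrite('pics/w4.png',np.vstack([cv2.resize(c['img'][:200],(768,300),interpolation=cv2.INTER_CUBIC) for c in R2]))
```

```text
228.2710280373832 101.3956386292835 [ 30  31  20  21 321] [504.34602146 -52.18821113  33.        ]
305.2089552238806 47.039800995024876 [ 29  30  22  23 402] [504.45957739 -51.92382006  33.        ]
window (array([504.43965286, -52.10352046,  32.14248956]), [0.1, 0.1])
13.9583
```

View pics/w4.png

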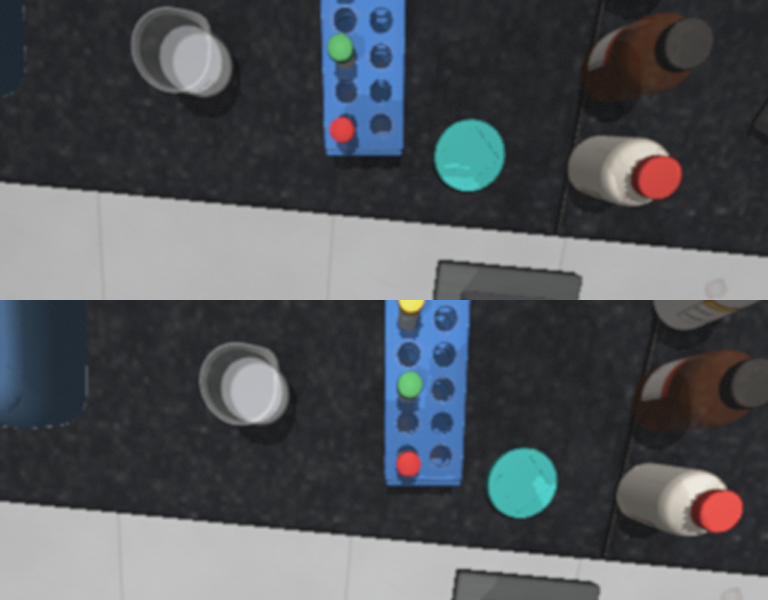

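View 1: red cap (342,129), green (340,47), beaker (180,55). View 2: red cap (408,463), green (410,384), yellow (411,303).

Run:
```python
from h import *
import pickle
W=pickle.load(open('w4.pkl','rb'));k=2/3
def ref(c,u,v,r=11):
    u0,v0=int(u)-r,max(0,int(v)-r); s=c['img'][v0:v0+2*r,u0:u0+2*r].astype(int)
    col=c['img'][int(v),int(u)].astype(int)
    h=cv2.cvtColor(s.astype(np.uint8),cv2.COLOR_BGR2HSV).astype(int); hc=h[int(v)-v0,int(u)-u0]
    m=((abs((h[...,0]-hc[0]+90)%180-90)<12)&(h[...,1]>80)).astype(np.uint8)
    n,l,st,ce=cv2.connectedComponentsWithStats(m); i=l[int(v)-v0,int(u)-u0]; x,y,w,hh,a=st[i]
    print('seg',ce[i]+[u0,v0],(w,hh)); return c,ce[i][0]+u0,ce[i][1]+v0
P={}
for n,a,b in(('red',(342,129),(408,163)),('green',(340,47),(410,84))):
    o=[ref(W[0],a[0]*k,a[1]*k),ref(W[1],b[0]*k,b[1]*k)]
    P[n]=tri(o)[0]; print(n,tri(o),[atz(*q,100).round(1) for q in o])
t=lambda n,a,b:print(n,tri([(W[0],a[0]*k,a[1]*k),(W[1],b[0]*k,b[1]*k)]))
t('rack R',(403,152),(461,182)); t('rack L',(327,152),(386,182))
for z in(61,): print([atz(W[0],u*k,v*k,z).round(1) for u,v in((403,152),(327,152),(406,0),(322,0))])
print('buf',atz(W[0],656*k,177*k,110),'amb',atz(W[0],684*k,44*k,115))
print('beaker',atz(W[0],170*k,50*k,70))
```

```text
seg [227.94594595  86.14864865] (np.int32(17), np.int32(17))
seg [271.77777778 108.90277778] (np.int32(15), np.int32(17))
red (array([437.3618162 , 379.44568354,  91.82033129]), [0.2, 0.2]) [array([437.4, 378.8, 100. ]), array([437.4, 380. , 100. ])]
seg [226.64583333  31.82916667] (np.int32(16), np.int32(19))
seg [272.76958525  56.37327189] (np.int32(15), np.int32(18))
green (array([491.04098915, 384.71709967,  93.86181301]), [0.1, 0.1]) [array([490.1, 384.1, 100. ]), array([490.3, 385. , 100. ])]
rack R (array([425.57011142, 331.72583754,  52.22805796]), [0.1, 0.1])
rack L (array([419.51665694, 393.16038758,  51.62664255]), [0.2, 0.2])
[array([425.7, 332.1,  61. ]), array([419.9, 392.2,  61. ]), array([533.4, 341.8,  61. ]), array([527.4, 403.3,  61. ])]
buf [426.43006049 154.62745021 110.        ] amb [511.46338492 160.07977957 115.        ]
beaker [481.44122604 511.39328456  70.        ]
```

The red tube axis is at (437.3,379.4), the green-red spacing is 53-54 mm as stated, and the rack yaw is about 0.09. Picking it.

Run:
```python
from h import *
import pickle
o=[np.pi,0,0.09]; x,y=437.3,379.4
robot.move_gripper(0.55)
robot.move_ptp([x,y,150],o)
print(robot.move_linear([x,y,64.5],speed=100,f_stop=5),robot.current_tcp_pos())
f0=robot.current_contact_force()
robot.move_gripper(0.0); print('w',robot.current_gripper_width()*93,robot.current_finger_force(),robot.current_contact_force()-f0,robot.current_tcp_pos())
print(robot.move_linear([x,y,145],speed=80,f_stop=15))
robot.move_linear([x,y,245],speed=150)
robot.sleep(.1)
W=[robot.get_image(n) for n in('side','wrist')]; pickle.dump(W,open('w5.pkl','wb'))
print(robot.current_t(),robot.current_gripper_width()*93)
cv2.imwrite('pics/w5.png',cv2.resize(W[0]['img'][150:330,150:390],(800,600),interpolation=cv2.INTER_CUBIC))
```

```text
False [437.82965728 379.76004581  65.26671615]
w 15.100852320723716 30.000160038471222 [ 0.68021006 -0.0807802   0.38988234] [437.3456374  379.40226948  64.56195866]
False
19.1083 14.771981433130481
```

View pics/w5.png

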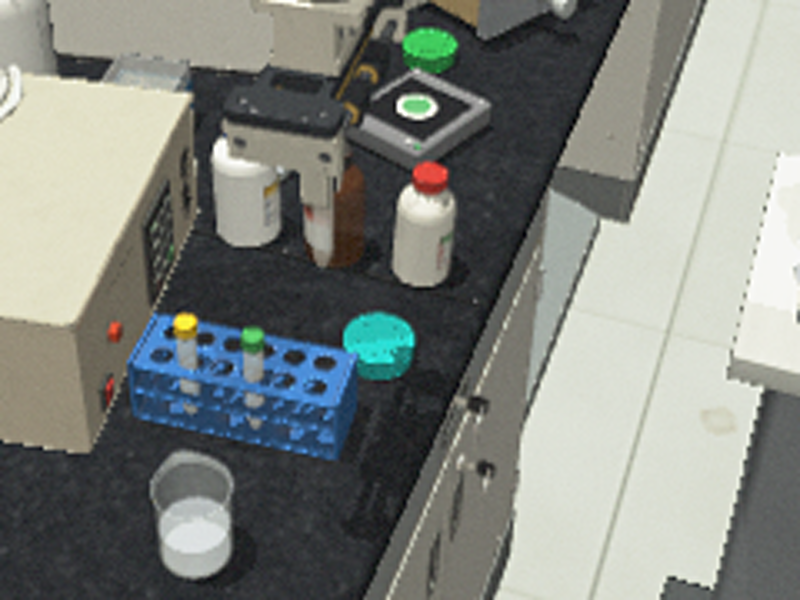

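The tube is held, and the yellow and green tubes and the bottles are in place. Carrying it over the bottles to above the window, still high, to check tilt and centring.

Run:
```python
from h import *
import pickle
o=[np.pi,0,-0.35]; x,y=504.4,-52.1
robot.move_linear([440,150,245],[np.pi,0,-.1],speed=200)
robot.move_linear([x,y,245],o,speed=200)
robot.move_linear([x,y,145],speed=150); robot.sleep(.4)
W=[robot.get_image(n) for n in('side','scene')]; pickle.dump(W,open('w6.pkl','wb'))
p=robot.current_tcp_pos(); print(robot.current_t(),p,robot.current_eef_rot(),robot.current_gripper_width()*93)
out=[]
for c in W:
    b,t,w=[proj(c,[p[0],p[1],z]) for z in(p[2]-61.5,p[2],33)]
    if c is W[0]: b,t=[proj(c,[p[0],p[1],z]) for z in(p[2]-61.5,p[2])]; w=proj(c,[504.4,-52.1,33])
    u0,v0=int(b[0])-35,int(b[1])-55; print('origin',u0,v0,'bot',(b-[u0,v0])*400/70,'tcp',(t-[u0,v0])*400/70,'win',(w-[u0,v0])*400/70)
    out.append(cv2.resize(c['img'][v0:v0+100,u0:u0+70],(400,571),interpolation=cv2.INTER_CUBIC))
cv2.imwrite('pics/w6.png',np.hstack(out))
```

```text
22.9333 [504.44772032 -52.13646078 145.16336441] [-3.14158032e+00 -2.90353751e-04 -3.50046203e-01] 15.006389123199432
origin 240 114 bot [204.08734223 314.29341193] tcp [208.48588917 222.5160574 ] win [200.67983931 386.62063766]
origin 224 134 bot [201.67552148 317.32248017] tcp [202.42838788 218.66134603] win [201.08664302 394.49343188]
```

View pics/w6.png

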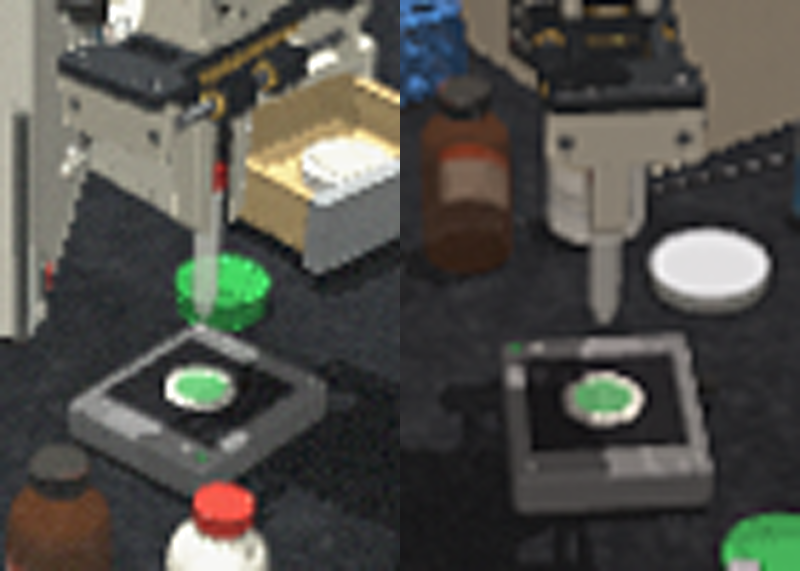

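Both views show the tube upright: its lower end is at (204,316) side and (202,320) scene, against predicted (204,314) and (202,317). It is centred on the window, and the tin is seen flat in the drawer. Lowering to 1 cm.

Run:
```python
from h import *
x,y=504.4,-52.1
print(robot.move_linear([x,y,105],speed=50,f_stop=6)); robot.sleep(1)
W=[robot.get_image(n) for n in('side','scene')]
p=robot.current_tcp_pos(); print(robot.current_t(),p,robot.current_gripper_width()*93,robot.current_contact_force(),np.abs(robot.current_joint_vel()).max())
out=[]
for c in W:
    b=proj(c,[p[0],p[1],p[2]-61.5]); w=proj(c,[504.4,-52.1,33]); u0,v0=int(b[0])-25,int(b[1])-35
    print('bot',(b-[u0,v0])*8,'win',(w-[u0,v0])*8)
    out.append(cv2.resize(c['img'][v0:v0+70,u0:u0+50],(400,560),interpolation=cv2.INTER_CUBIC))
cv2.imwrite('pics/w7.png',np.hstack(out))
```

```text
False
24.9833 [504.4109811  -52.11151069 104.98864604] 14.707656630407886 [ 0.17494731 -0.3141213   0.18095669] 0.002186848846586284
bot [201.92430471 280.63176555] win [200.95177503 301.26889273]
bot [201.57388666 282.31965901] win [201.36805823 304.27099647]
```

View pics/w7.png

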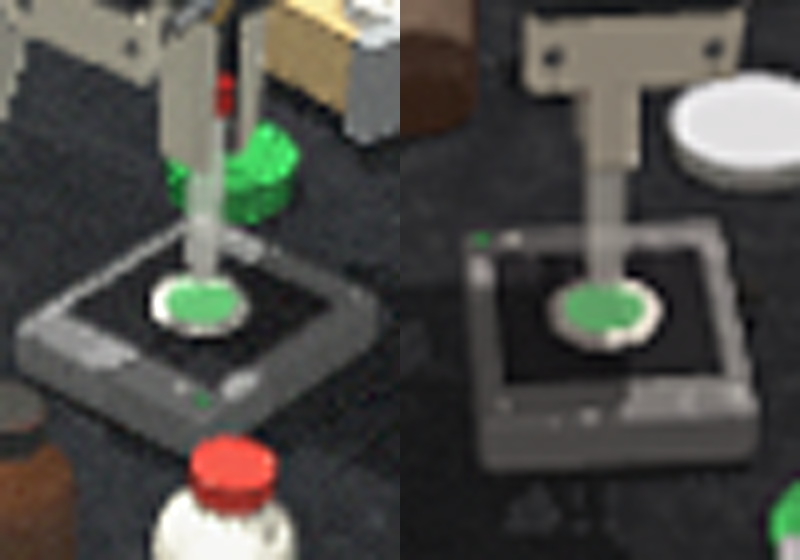

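The tube's lower end is at (204,280) side and (603,282) scene. It is centred over the window (202,302 and 605,309) and about 1 cm above the glass, with no contact. Handing in.

```bash
python3 -c "
from bench import robot
print(robot.hand_in())"
```

```text
the job is handed in; nothing more can be done
None
```

I handed the job in at about 25 s: the white tin lies flat in the open drawer, and the red-capped tube is held upright and centred about 1 cm above the reader's window, with no contact and nothing else visibly disturbed.

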